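# Find the free cover of the service box and push it open

## Task

The four covers of the service box on the test bench look the same, but only one is not held by its catch inside. Press gently on the ribbed end of one cover after another until you find the one that rocks, then push that cover right over to its stop and leave it open so that the earth sockets beneath can be reached. Only press and push with the fingertips: do not pinch a cover between the fingers, do not force the held ones, and leave the things standing around the box where they are.

Things in the scene. Friction and masses are not known exactly. Their poses are not given: they have to be found in the camera images.
- box: Grey metal service box fixed to the bench, 164 mm deep (its x), 456 wide (its y), 80 high: four bays in a row along y, 110 mm apart, each with its own cover flush with the rim. Origin: centre of the underside, z up, +x away from the robot at yaw 0. Under three covers a catch holds the ribbed end (it gives 1 to 2 mm at most); under one, not to be seen from outside and changing from run to run, it is laid aside
- cover1 (a joint): Angle of cover 1, the one furthest to the right seen from the robot (box y = -165 mm), turning on a stiff cross pin along box y at box x = +21 mm, height 77.5 mm. 0: closed and flush. It grows as the ribbed far end goes down and the long near end swings up and over to the far side: 1.57 upright, 1.80 open at its stop. It stays at the angle where it is left; if free, about 4 N on the ribs turns it
- cover2 (a joint): Angle of cover 2, second from the right (box y = -55 mm), turning on a stiff cross pin along box y at box x = +21 mm, height 77.5 mm. 0: closed and flush. It grows as the ribbed far end goes down and the long near end swings up and over to the far side: 1.57 upright, 1.80 open at its stop. It stays at the angle where it is left; if free, about 4 N on the ribs turns it
- cover3 (a joint): Angle of cover 3, third from the right (box y = +55 mm), turning on a stiff cross pin along box y at box x = +21 mm, height 77.5 mm. 0: closed and flush. It grows as the ribbed far end goes down and the long near end swings up and over to the far side: 1.57 upright, 1.80 open at its stop. It stays at the angle where it is left; if free, about 4 N on the ribs turns it
- cover4 (a joint): Angle of cover 4, furthest to the left (box y = +165 mm), turning on a stiff cross pin along box y at box x = +21 mm, height 77.5 mm. 0: closed and flush. It grows as the ribbed far end goes down and the long near end swings up and over to the far side: 1.57 upright, 1.80 open at its stop. It stays at the angle where it is left; if free, about 4 N on the ribs turns it
- ribs1 (a point): Centre of the ribbed short end of cover 1, on its top face, 28 mm beyond the pin; the place to press down. This end reaches 45 mm beyond the pin to the far side; below it the bay is open, so that it can go down 35 mm. The cover is a 5 mm aluminium plate, 132 mm long and 96 mm wide. The point moves with it
- edge1 (a point): Middle of the near edge of cover 1's long end, on the underside, 87 mm from the pin; it moves with the cover and stands about 85 mm above the rim when upright. Closed, this end lies on a ledge and cannot go down. On its top is a flat dark rubber inlay, 62 x 76 mm, 1.5 mm proud. A few newtons against the underside push the raised cover over
- ribs2 (a point): Centre of the ribbed short end of cover 2, on its top face, 28 mm beyond the pin; the place to press down. This end reaches 45 mm beyond the pin to the far side; below it the bay is open, so that it can go down 35 mm. The cover is a 5 mm aluminium plate, 132 mm long and 96 mm wide. The point moves with it
- edge2 (a point): Middle of the near edge of cover 2's long end, on the underside, 87 mm from the pin; it moves with the cover and stands about 85 mm above the rim when upright. Closed, this end lies on a ledge and cannot go down. On its top is a flat dark rubber inlay, 62 x 76 mm, 1.5 mm proud. A few newtons against the underside push the raised cover over
- ribs3 (a point): Centre of the ribbed short end of cover 3, on its top face, 28 mm beyond the pin; the place to press down. This end reaches 45 mm beyond the pin to the far side; below it the bay is open, so that it can go down 35 mm. The cover is a 5 mm aluminium plate, 132 mm long and 96 mm wide. The point moves with it
- edge3 (a point): Middle of the near edge of cover 3's long end, on the underside, 87 mm from the pin; it moves with the cover and stands about 85 mm above the rim when upright. Closed, this end lies on a ledge and cannot go down. On its top is a flat dark rubber inlay, 62 x 76 mm, 1.5 mm proud. A few newtons against the underside push the raised cover over
- ribs4 (a point): Centre of the ribbed short end of cover 4, on its top face, 28 mm beyond the pin; the place to press down. This end reaches 45 mm beyond the pin to the far side; below it the bay is open, so that it can go down 35 mm. The cover is a 5 mm aluminium plate, 132 mm long and 96 mm wide. The point moves with it
- edge4 (a point): Middle of the near edge of cover 4's long end, on the underside, 87 mm from the pin; it moves with the cover and stands about 85 mm above the rim when upright. Closed, this end lies on a ledge and cannot go down. On its top is a flat dark rubber inlay, 62 x 76 mm, 1.5 mm proud. A few newtons against the underside push the raised cover over
- tip: Spare steel discharge tip standing loose on its base in front of the box, 24 mm across, 58 mm high; origin at the centre of its underside
- handset: Black plastic handset (a test sample) lying loose in front of the box, 62 x 118 x 26 mm; origin at the centre of its underside
- bottle: White plastic bottle standing loose beside the left end of the box, 54 mm across, 115 mm high; origin at the centre of its underside
- foot: Loose pine stand foot with a slot on top, beside the right end of the box, 110 x 40 x 72 mm; origin at the centre of its underside

How it is judged:
By the outcome, as a careful person would: the job done as asked, in the order asked, and still so for the second after the job is handed in, with the robot touching nothing.
It also fails if it takes over 58 s, if anything falls off the work surface, if the arm or the gripper's body presses on something with over 40 N, if the wrist force passes 120 N, or if a joint passes its speed limit or range.

## Robot

A 6-joint arm with a two-finger parallel gripper is mounted at the origin on the work surface. World frame = base frame: x ahead of the robot, y to its left, z up, the work surface at z = 0. Lengths are in m, angles in rad, forces in N, time in s.
With the tool pointing down it reaches from about 0.4 to 0.925 m from the base axis. Payload 12.5 kg.
Tool frame: the origin (TCP) lies midway between the tips of the shut fingers; the grasp point (between the pads) lies 19 mm behind it; z points along the fingers, y is the direction in which the jaws open and shut (so a half turn about z gives the same grasp; the last joint's range is limited). The gripper opens to 95 mm and grips with 3 to 60 N. Pads are 20 mm wide; open, the fingers measure 119 mm over their backs; the gripper's body (75 mm by 180 mm) begins 59 mm behind the grasp point.
Start: joints at [-1.216, 0.491, 1.559, -0, 1.092, -0.106], TCP at [0.278, -0.56, 0.215] pointing down, gripper open.
Joint ranges: [-3.1, 3.1], [-0.84, 2.19], [0.05, 2.79], [-1.13, 4.28], [0.06, 2.93], [-2.69, 2.69]. Speed limits (rad/s): [2.22, 2.22, 2.79, 3.14, 3.14, 3.14].

## Interface

Orientations are given as a rotation vector (axis times angle).
In Python, from cell import ctrl gives the robot as it stands.
- The arm moves only by the tool apply_moves, never from a script. Its argument "targets" is a list of rows, each an object with "xyz": the shift along the tool's x, y, z in mm, a list of three; "yaw": the turn about the tool's z in degrees; "grip": the gripper's target within -1 to 1 (shut at 1, half-way at 0, fully open at -1). In form: [{"xyz": [dx, dy, dz], "yaw": yaw, "grip": grip}, ...]. A call has 1 to 5 rows; each row shifts and turns the commanded pose from where the row before left it, along the tool's axes as they then stand; what a row does not reach is not made up. A row lasts 1/10 s, in which the tool goes at most 50 mm and 8.59 degrees, less where a joint would pass 70% of its speed; a pose out of reach is approached as far as the arm can. A call with a gripper value outside its range is refused whole. The fingers move at their own pace and stop on an object; "newtons" is the grip in N (left out, the last holds). Time passes only in rows, so rows that do not move let the fingers close. It gives the time, the measured TCP pose, the force and the opening at its end, in the units of the state.
- ctrl.observe(): the state, without advancing time (a new reading comes with each control period).
- ctrl.read_camera(name): name is "scene" or "side" or "wrist"; returns the picture (384x512x3 uint8, red, green, blue); there is no depth.
- ctrl.camera_params(name): a dict with "intrinsics" (3x3 intrinsics, pixels), "eye" and "orientation" of the camera in the world. Camera axes: x right, y up, looking along -z (the intrinsics and any distortion apply to the point x, -y, -z); pixel columns grow to the right and rows downward; lengths in m; the calibration is good to about 2 mm. A picture is of the moment at which its call begins: read the wrist's pose just before it. camera_params takes no time and is no camera call; for the wrist camera it gives the pose at the moment of the call.
- ctrl.hand_in(): hands the job in, once; it reports no verdict.
The state is a dict: "time": time; "qpos": joint angles; "qvel": joint speeds; "joint_torque": joint torques, N m; "eef_pos": TCP position; "tcp_rot": TCP orientation; "contact_force": force on the tool from outside, world axes, zero at the start; "torque": the same for the moment, N m; "gripper_width": opening from 0.0 (shut) to 1.0 (fully open).
Only numpy, scipy, OpenCV 4.12 (cv2) and the standard library are available. Lean on these libraries where they do the work, as an engineer would, in place of code of your own. Each camera call takes 0.05 s, during which the arm holds its last target.

## Working session

There is one attempt and no reset: what is moved stays moved. The work goes in short steps, Python scripts to look and compute and a tool call to move; the robot and the scene stay as the last step left them, time stands still between calls to the robot, and variables do not carry over. Pictures are saved under pics/ and viewed, and the job is handed in when it is done.

Besides the shell and the picture viewer there is one more tool, called after "Call:" as name([rows], argument=value, ...), one row to a line, values as JSON. apply_moves: Moves the arm, as the interface text tells. Its arguments: {"type":"object","properties":{"targets":{"type":"array","items":{"type":"object","properties":{"xyz":{"type":"array","items":{"type":"number"}},"yaw":{"type":"number"},"grip":{"type":"number"}}}},"newtons":{"type":"number"}},"required":["targets"]}

```bash
ls; mkdir -p pics; python3 - <<'E'
from cell import ctrl
import cv2,numpy as np
np.set_printoptions(precision=4,suppress=True)
print(ctrl.observe())
for n in ("scene","side"):
    p=ctrl.camera_params(n);print(n,p)
    cv2.imwrite(f"pics/{n}0.png",ctrl.read_camera(n)[:,:,::-1])
E
```

```text
pics
{'time': 0.0, 'qpos': array([-1.2156,  0.4915,  1.5595,  0.    ,  1.0917, -0.1056]), 'qvel': array([-0.0009,  0.0002, -0.0011, -0.0006,  0.0003, -0.0018]), 'joint_torque': array([ -0.0015, -61.2643, -25.8181,   0.0692,   0.0482,  -0.0002]), 'eef_pos': array([ 0.2779, -0.5596,  0.2141]), 'tcp_rot': array([-3.0575, -0.7172,  0.0002]), 'contact_force': array([-0.333 ,  0.816 ,  0.8343]), 'torque': array([ 0.003 , -0.0288,  0.0348]), 'gripper_width': 1.0008572563911207}
scene {'intrinsics': array([[488.7042,   0.    , 258.1793],
       [  0.    , 488.7042, 182.8986],
       [  0.    ,   0.    ,   1.    ]]), 'eye': array([ 1.209 , -0.554 ,  0.7565]), 'orientation': array([0.8491, 0.4207, 0.82  ])}
side {'intrinsics': array([[394.0365,   0.    , 250.603 ],
       [  0.    , 394.0365, 193.9112],
       [  0.    ,   0.    ,   1.    ]]), 'eye': array([0.5025, 0.7273, 0.6912]), 'orientation': array([ 0.0201, -1.3146, -2.835 ])}
```

View pics/scene0.png

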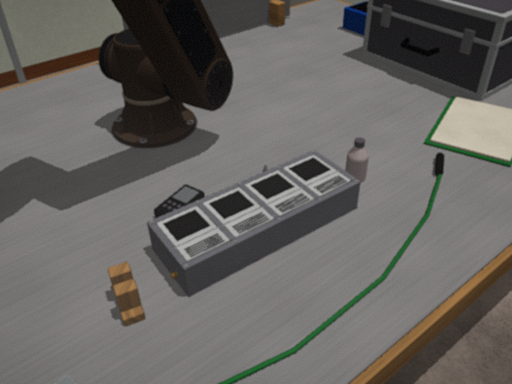

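View pics/side0.png

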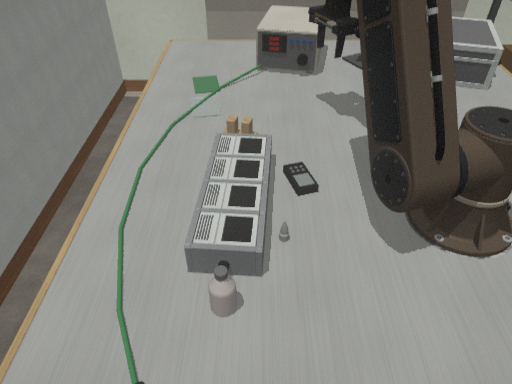

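```bash
cat > h.py <<'E'
import cv2,numpy as np
from scipy.spatial.transform import Rotation as R
np.set_printoptions(precision=4,suppress=True)
def ray(p,u,v):
    K=p['intrinsics'];d=np.array([(u-K[0,2])/K[0,0],-(v-K[1,2])/K[1,1],-1.])
    return p['eye'],R.from_rotvec(p['orientation']).as_matrix()@d
def onz(p,u,v,z):
    e,d=ray(p,u,v);return e+d*(z-e[2])/d[2]
def proj(p,X):
    c=R.from_rotvec(p['orientation']).as_matrix().T@(np.asarray(X)-p['eye']);K=p['intrinsics']
    return K[0,0]*c[0]/-c[2]+K[0,2],K[1,1]*-c[1]/-c[2]+K[1,2]
E
python3 - <<'E'
from cell import ctrl
from h import *
for n,roi in (("scene",(150,150,215,130)),("side",(190,130,90,140))):
    p=ctrl.camera_params(n);im=cv2.imread(f"pics/{n}0.png");x,y,w,h=roi
    g=cv2.cvtColor(im,cv2.COLOR_BGR2GRAY)[y:y+h,x:x+w]
    m=(g<40).astype(np.uint8)
    cs,_=cv2.findContours(m,cv2.RETR_EXTERNAL,cv2.CHAIN_APPROX_NONE)
    for c in cs:
        if cv2.contourArea(c)<150: continue
        P=np.array([onz(p,a+x,b+y,.0815)[:2]*1000 for a,b in c[:,0]],np.float32)
        print(n,cv2.contourArea(c),cv2.minAreaRect(P),c[:,0].mean(0)+[x,y])
    cv2.imwrite(f"pics/{n}_z.png",cv2.resize(im[y:y+h,x:x+w],None,fx=3.7,fy=3.7,interpolation=cv2.INTER_CUBIC))
E
```

```text
scene 580.5 ((529.0569458007812, -208.2134552001953), (71.18881225585938, 55.40222930908203), 86.65638732910156) [185.8736 224.6782]
scene 494.5 ((535.8445434570312, -98.00221252441406), (70.02967834472656, 55.183135986328125), 86.36344146728516) [230.6988 204.1807]
scene 413.5 ((542.7588500976562, 11.197647094726562), (69.97589111328125, 54.35883331298828), 86.3739242553711) [271.8734 185.8608]
scene 353.5 ((549.4111938476562, 121.06266784667969), (68.13004302978516, 54.06614303588867), 86.58805084228516) [309.2535 168.831 ]
```

View pics/scene_z.png

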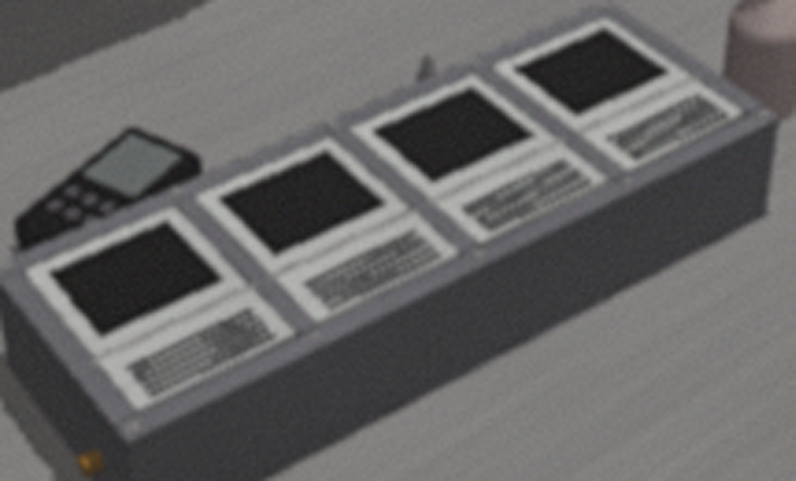

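View pics/side_z.png

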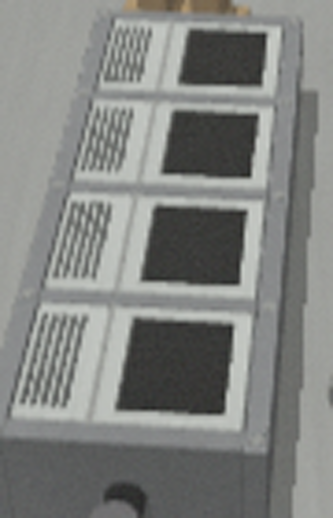

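```bash
python3 - <<'E'
from cell import ctrl
from h import *
yaw=-0.0617;c,s=np.cos(yaw),np.sin(yaw)
for n,roi,T in (("scene",(150,150,215,130),135),("side",(190,130,90,140),165)):
    p=ctrl.camera_params(n);im=cv2.imread(f"pics/{n}0.png");x,y,w,h=roi
    g=cv2.cvtColor(im,cv2.COLOR_BGR2GRAY)[y:y+h,x:x+w]
    for T in (130,150,170):
      m=(g>T).astype(np.uint8)
      cs,_=cv2.findContours(m,cv2.RETR_EXTERNAL,cv2.CHAIN_APPROX_NONE)
      for q in cs:
        if cv2.contourArea(q)<600: continue
        P=np.array([onz(p,a+x,b+y,.080)[:2]*1000 for a,b in q[:,0]])
        B=np.c_[P@[c,s],P@[-s,c]].astype(np.float32)
        print(n,T,cv2.contourArea(q),'box-frame min/max',B.min(0),B.max(0),(B.min(0)+B.max(0))/2)
    g2=(g<75).astype(np.uint8)
    if n=="side":
      cs,_=cv2.findContours(g2,cv2.RETR_EXTERNAL,cv2.CHAIN_APPROX_NONE)
      for q in cs:
        if cv2.contourArea(q)<150: continue
        P=np.array([onz(p,a+x,b+y,.0815)[:2]*1000 for a,b in q[:,0]])
        B=np.c_[P@[c,s],P@[-s,c]]
        print('inlay',cv2.contourArea(q),B.min(0),B.max(0),(B.min(0)+B.max(0))/2)
E
```

```text
scene 130 1598.0 box-frame min/max [ 496.7603 -222.6061] [ 629.6159 -125.9351] [ 563.1881 -174.2706]
scene 130 1389.5 box-frame min/max [ 496.7376 -112.8834] [630.334  -15.8678] [563.5358 -64.3756]
scene 130 1198.0 box-frame min/max [496.7777  -3.0374] [629.8152  94.0499] [563.2965  45.5062]
scene 130 1053.0 box-frame min/max [496.7119 106.7562] [629.6125 204.1539] [563.1622 155.455 ]
scene 150 1488.5 box-frame min/max [ 498.575  -221.8092] [ 628.2169 -127.5537] [ 563.396  -174.6815]
scene 150 1250.5 box-frame min/max [ 498.1082 -111.914 ] [628.312  -17.6731] [563.2101 -64.7935]
scene 150 1107.0 box-frame min/max [498.208   -1.5746] [628.0521  92.2506] [563.13   45.338]
scene 150 953.5 box-frame min/max [498.1302 108.6757] [628.2543 202.2132] [563.1923 155.4444]
side 130 9810.0 box-frame min/max [ 444.6681 -261.7362] [722.6819 261.5739] [583.675   -0.0811]
side 150 1852.0 box-frame min/max [496.352  105.9573] [627.8446 204.6454] [562.0983 155.3014]
side 150 1400.5 box-frame min/max [495.5911  -3.9173] [627.6497  95.7015] [561.6204  45.8921]
side 150 881.0 box-frame min/max [ 495.504  -114.2102] [627.3907 -13.4458] [561.4474 -63.828 ]
side 150 709.5 box-frame min/max [ 496.1778 -224.2687] [ 627.3859 -122.9783] [ 561.7819 -173.6235]
side 150 927.5 box-frame min/max [ 444.6681 -261.7362] [535.8135 261.5739] [490.2408  -0.0811]
side 150 1203.5 box-frame min/max [ 615.8337 -250.0574] [722.6819 146.823 ] [669.2578 -51.6172]
side 170 1143.5 box-frame min/max [496.79   107.4874] [581.6388 202.3788] [539.2144 154.9331]
side 170 856.0 box-frame min/max [496.7738  -2.2334] [581.1389  92.364 ] [538.9564  45.0653]
inlay 611.0 [507.6091 119.7744] [567.324  193.1693] [537.4666 156.4718]
inlay 449.5 [507.5436  10.9936] [566.9429  83.4172] [537.2432  47.2054]
inlay 340.5 [507.4632 -98.6163] [566.8055 -26.3779] [537.1343 -62.4971]
inlay 257.5 [ 507.8812 -205.9726] [ 566.1131 -136.2116] [ 536.9972 -171.0921]
```

```bash
cat >> h.py <<'E'
YAW=-0.0617
RB=R.from_euler('z',YAW).as_matrix()
C=RB@np.array([.5626,-.0095,0])
def b2w(b): return C+RB@(np.array(b)/1000)
def w2b(w): return RB.T@(np.array(w)-C)*1000
def st(s,tgt=None):
    M=R.from_rotvec(s['tcp_rot']).as_matrix()
    print('t %.2f box tcp'%s['time'],w2b(s['eef_pos']),'F',s['contact_force'],'grip %.2f'%s['gripper_width'],'tilt',M[:,2])
    xb=RB.T@M[:,0]; print('tool x in box deg',np.degrees(np.arctan2(xb[1],xb[0])))
    if tgt is not None: print('delta tool mm',M.T@(b2w(tgt)-s['eef_pos'])*1000)
E
python3 - <<'E'
from cell import ctrl
from h import *
print(C, [b2w([49,y,80]) for y in(-165,-55,55,165)])
s=ctrl.observe()
st(s,[49,-165,130])
p=ctrl.camera_params('side')
# bottle, foot positions
for n,u,v,z in(('side',223,310,0),):print(w2b(onz(p,u,v,z)))
E
```

```text
[ 0.5609 -0.0442  0.    ] [array([ 0.5997, -0.2119,  0.08  ]), array([ 0.6065, -0.1021,  0.08  ]), array([0.6132, 0.0077, 0.08  ]), array([0.62  , 0.1175, 0.08  ])]
t 0.10 box tcp [-250.7631 -531.8979  214.1309] F [-0.7655  1.6895  0.7482] grip 1.01 tilt [-0.0003  0.0009 -1.    ]
tool x in box deg 29.93594836901033
delta tool mm [ 442.8535 -168.2751   84.3457]
[ -9.9016 317.8068   0.    ]
```

Call:
apply_moves([
  {"xyz": [0,0,0],"yaw": 8,"grip": 1},
  {"xyz": [0,0,0],"yaw": 8,"grip": 1},
  {"xyz": [0,0,0],"yaw": 8,"grip": 1},
  {"xyz": [0,0,0],"yaw": 5.9,"grip": 1},
  {"xyz": [25,-31,0],"yaw": 0,"grip": 1},
], newtons=20)

```text
time: 0.6
eef_pos: [0.3031, -0.5323, 0.214]
tcp_rot: [3.139, -0.107, -0.001]
contact_force: [1.4, 0.4, 0.1]
gripper_width: 0.634
```

Call:
apply_moves([
  {"xyz": [25,-31,0],"yaw": 0,"grip": 1},
  {"xyz": [25,-31,0],"yaw": 0,"grip": 1},
  {"xyz": [25,-31,0],"yaw": 0,"grip": 1},
  {"xyz": [25,-31,0],"yaw": 0,"grip": 1},
  {"xyz": [25,-31,0],"yaw": 0,"grip": 1},
])

```text
time: 1.1
eef_pos: [0.4398, -0.3819, 0.2145]
tcp_rot: [-3.14, 0.096, 0.0]
contact_force: [0.5, -0.2, 0.2]
gripper_width: 0.213
```

Call:
apply_moves([
  {"xyz": [25,-31,0],"yaw": 0,"grip": 1},
  {"xyz": [25,-31,0],"yaw": 0,"grip": 1},
  {"xyz": [25,-31,0],"yaw": 0,"grip": 1},
  {"xyz": [25,-31,0],"yaw": 0,"grip": 1},
  {"xyz": [0,0,0],"yaw": 0,"grip": 1},
])

```text
time: 1.6
eef_pos: [0.5486, -0.2624, 0.2143]
tcp_rot: [-3.14, 0.09, -0.0]
contact_force: [-0.2, -0.9, -0.4]
gripper_width: 0.007
```

```bash
python3 - <<'E'
from cell import ctrl
from h import *
st(ctrl.observe(),[49,-165,95])
E
```

```text
t 1.60 box tcp [   1.1253 -218.5302  214.2532] F [-0.2383 -0.9313 -0.4125] grip 0.01 tilt [ 0.      0.0007 -1.    ]
tool x in box deg 0.25687113153364083
delta tool mm [ 48.1157 -53.2349 119.2884]
```

Call:
apply_moves([
  {"xyz": [24,-27,0],"yaw": 0,"grip": 1},
  {"xyz": [24,-26,0],"yaw": 0.2,"grip": 1},
  {"xyz": [0,0,40],"yaw": 0,"grip": 1},
  {"xyz": [0,0,40],"yaw": 0,"grip": 1},
  {"xyz": [0,0,38],"yaw": 0,"grip": 1},
])

```text
time: 2.1
eef_pos: [0.5971, -0.2158, 0.095]
tcp_rot: [3.14, -0.101, -0.0]
contact_force: [0.5, -0.6, -0.2]
gripper_width: 0.007
```

Call:
apply_moves([
  {"xyz": [0,0,0],"yaw": 0,"grip": 1},
  {"xyz": [0,0,0],"yaw": 0,"grip": 1},
])

```text
time: 2.3
eef_pos: [0.5975, -0.2162, 0.0971]
tcp_rot: [-3.14, 0.102, 0.001]
contact_force: [1.2, -0.1, 1.4]
gripper_width: 0.003
```

```bash
python3 - <<'E'
from cell import ctrl
from h import *
st(ctrl.observe(),[49,-165,82])
for n in ("scene","wrist"):
  cv2.imwrite(f"pics/{n}1.png",ctrl.read_camera(n)[:,:,::-1])
E
```

```text
t 2.30 box tcp [  47.0928 -169.463    97.09  ] F [ 1.1967 -0.1029  1.4479] grip 0.00 tilt [-0.0006  0.0002 -1.    ]
tool x in box deg -0.18792039285558274
delta tool mm [ 1.9023 -4.4674 15.0893]
```

View pics/scene1.png

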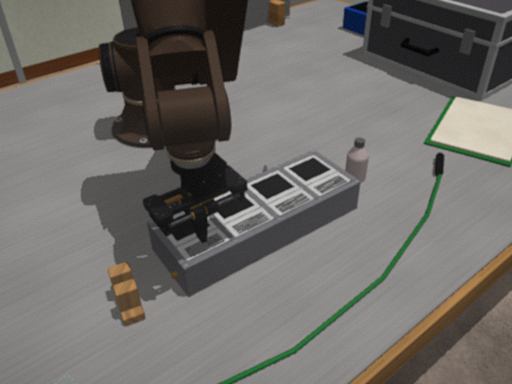

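View pics/wrist1.png

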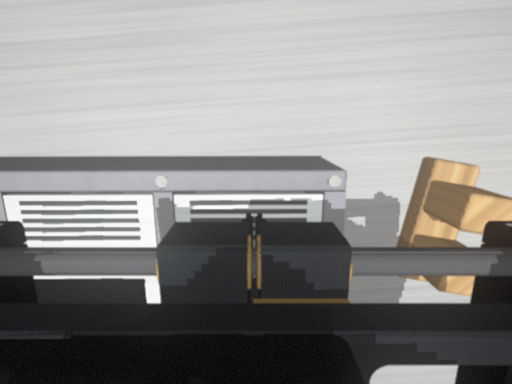

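The wrist view shows the shut tips at about (255, 220), centred over cover 1's ribs (columns 175–325). I'll press down in small steps.

Call:
apply_moves([
  {"xyz": [2,-4,6],"yaw": 0,"grip": 1},
  {"xyz": [0,0,5],"yaw": 0,"grip": 1},
  {"xyz": [0,0,2],"yaw": 0,"grip": 1},
  {"xyz": [0,0,0],"yaw": 0,"grip": 1},
])

```text
time: 2.8
eef_pos: [0.5997, -0.2117, 0.0835]
tcp_rot: [-3.14, 0.101, 0.0]
contact_force: [-0.1, 0.3, -0.2]
gripper_width: 0.004
```

Call:
apply_moves([
  {"xyz": [0,0,1],"yaw": 0,"grip": 1},
  {"xyz": [0,0,0],"yaw": 0,"grip": 1},
])

```text
time: 3.0
eef_pos: [0.5998, -0.2119, 0.0826]
tcp_rot: [3.14, -0.101, -0.0]
contact_force: [0.2, 0.1, -0.9]
gripper_width: 0.006
```

Call:
apply_moves([
  {"xyz": [0,0,1],"yaw": 0,"grip": 1},
  {"xyz": [0,0,0],"yaw": 0,"grip": 1},
])

```text
time: 3.2
eef_pos: [0.5997, -0.2119, 0.0816]
tcp_rot: [3.14, -0.101, -0.0]
contact_force: [-0.6, -0.6, 0.5]
gripper_width: 0.006
```

Call:
apply_moves([
  {"xyz": [0,0,1],"yaw": 0,"grip": 1},
  {"xyz": [0,0,0],"yaw": 0,"grip": 1},
])

```text
time: 3.4
eef_pos: [0.5997, -0.2118, 0.0805]
tcp_rot: [3.14, -0.101, -0.0]
contact_force: [-0.1, 0.0, 0.9]
gripper_width: 0.007
```

Call:
apply_moves([
  {"xyz": [0,0,0.5],"yaw": 0,"grip": 1},
  {"xyz": [0,0,0],"yaw": 0,"grip": 1},
])

```text
time: 3.6
eef_pos: [0.5998, -0.2118, 0.0803]
tcp_rot: [3.14, -0.101, 0.0]
contact_force: [-0.1, 0.2, 1.0]
gripper_width: 0.003
```

Call:
apply_moves([
  {"xyz": [0,0,0.5],"yaw": 0,"grip": 1},
  {"xyz": [0,0,0],"yaw": 0,"grip": 1},
])

```text
time: 3.8
eef_pos: [0.5999, -0.2118, 0.08]
tcp_rot: [3.14, -0.101, 0.001]
contact_force: [-1.7, 0.1, 4.0]
gripper_width: 0.008
```

Call:
apply_moves([
  {"xyz": [0,0,0.5],"yaw": 0,"grip": 1},
  {"xyz": [0,0,0],"yaw": 0,"grip": 1},
])

```text
time: 4.0
eef_pos: [0.5999, -0.2119, 0.08]
tcp_rot: [3.14, -0.101, 0.001]
contact_force: [-2.4, 1.2, 10.3]
gripper_width: 0.006
```

Call:
apply_moves([
  {"xyz": [0,0,0.5],"yaw": 0,"grip": 1},
  {"xyz": [0,0,0],"yaw": 0,"grip": 1},
])

```text
time: 4.2
eef_pos: [0.5999, -0.2119, 0.0799]
tcp_rot: [3.139, -0.101, 0.001]
contact_force: [-3.7, 2.2, 12.7]
gripper_width: 0.004
```

Cover 1 holds: no give at about 12 N. On to cover 2.

Call:
apply_moves([
  {"xyz": [0,0,-12],"yaw": 0,"grip": 1},
  {"xyz": [0,-35,0],"yaw": 0,"grip": 1},
  {"xyz": [0,-35,0],"yaw": 0,"grip": 1},
  {"xyz": [0,-35,0],"yaw": 0,"grip": 1},
  {"xyz": [0,-5,6],"yaw": 0,"grip": 1},
])

```text
time: 4.7
eef_pos: [0.6073, -0.099, 0.0856]
tcp_rot: [3.14, -0.097, 0.002]
contact_force: [-0.3, 0.5, -0.4]
gripper_width: 0.004
```

Call:
apply_moves([
  {"xyz": [0,0,1],"yaw": 0,"grip": 1},
  {"xyz": [0,0,0],"yaw": 0,"grip": 1},
])

```text
time: 4.9
eef_pos: [0.6069, -0.1028, 0.0835]
tcp_rot: [3.14, -0.102, -0.0]
contact_force: [-0.5, 0.4, -0.4]
gripper_width: 0.006
```

```bash
python3 - <<'E'
from cell import ctrl
from h import *
st(ctrl.observe(),[49,-55,81])
E
```

```text
t 4.90 box tcp [ 49.5187 -55.7055  83.5257] F [-0.4722  0.3979 -0.3536] grip 0.01 tilt [-0.0001 -0.0002 -1.    ]
tool x in box deg -0.17808812502012963
delta tool mm [-0.5205 -0.7043  2.5257]
```

Call:
apply_moves([
  {"xyz": [0,0,2.5],"yaw": 0,"grip": 1},
  {"xyz": [0,0,0],"yaw": 0,"grip": 1},
])

```text
time: 5.1
eef_pos: [0.6067, -0.1031, 0.0809]
tcp_rot: [3.14, -0.103, -0.0]
contact_force: [-0.7, 0.3, -1.2]
gripper_width: 0.006
```

Call:
apply_moves([
  {"xyz": [0,0,1],"yaw": 0,"grip": 1},
  {"xyz": [0,0,0],"yaw": 0,"grip": 1},
])

```text
time: 5.3
eef_pos: [0.6069, -0.1026, 0.0802]
tcp_rot: [3.14, -0.102, 0.0]
contact_force: [0.9, -0.2, -0.3]
gripper_width: 0.003
```

Call:
apply_moves([
  {"xyz": [0,0,0.5],"yaw": 0,"grip": 1},
  {"xyz": [0,0,0],"yaw": 0,"grip": 1},
])

```text
time: 5.5
eef_pos: [0.607, -0.1024, 0.0801]
tcp_rot: [3.139, -0.101, 0.001]
contact_force: [-1.0, -2.6, 4.3]
gripper_width: 0.006
```

Call:
apply_moves([
  {"xyz": [0,0,0.5],"yaw": 0,"grip": 1},
  {"xyz": [0,0,0],"yaw": 0,"grip": 1},
])

```text
time: 5.7
eef_pos: [0.607, -0.1024, 0.08]
tcp_rot: [3.139, -0.101, 0.001]
contact_force: [-2.2, -2.1, 9.9]
gripper_width: 0.002
```

Call:
apply_moves([
  {"xyz": [0,0,0.4],"yaw": 0,"grip": 1},
  {"xyz": [0,0,0],"yaw": 0,"grip": 1},
])

```text
time: 5.9
eef_pos: [0.607, -0.1024, 0.0799]
tcp_rot: [3.139, -0.101, 0.002]
contact_force: [-4.5, -2.0, 12.1]
gripper_width: 0.004
```

Call:
apply_moves([
  {"xyz": [0,0,-12],"yaw": 0,"grip": 1},
  {"xyz": [0,-35,0],"yaw": 0,"grip": 1},
  {"xyz": [0,-35,0],"yaw": 0,"grip": 1},
  {"xyz": [0,-35,0],"yaw": 0,"grip": 1},
  {"xyz": [0,-5,6],"yaw": 0,"grip": 1},
])

```text
time: 6.4
eef_pos: [0.6144, 0.0109, 0.0857]
tcp_rot: [-3.14, 0.097, -0.002]
contact_force: [0.3, -1.0, 1.3]
gripper_width: 0.005
```

Call:
apply_moves([
  {"xyz": [0,0,1],"yaw": 0,"grip": 1},
  {"xyz": [0,0,1],"yaw": 0,"grip": 1},
  {"xyz": [0,0,0],"yaw": 0,"grip": 1},
])

```text
time: 6.7
eef_pos: [0.614, 0.0066, 0.0826]
tcp_rot: [3.14, -0.103, -0.0]
contact_force: [0.2, 0.3, -0.4]
gripper_width: 0.002
```

```bash
python3 - <<'E'
from cell import ctrl
from h import *
st(ctrl.observe(),[49,55,81])
E
```

```text
t 6.70 box tcp [49.7958 53.9484 82.6467] F [ 0.1671  0.3182 -0.4207] grip 0.00 tilt [-0.0002 -0.0001 -1.    ]
tool x in box deg -0.2357883330000077
delta tool mm [-0.7998 -1.0484  1.6468]
```

Call:
apply_moves([
  {"xyz": [-0.5,-1,2],"yaw": 0,"grip": 1},
  {"xyz": [0,0,0],"yaw": 0,"grip": 1},
])

```text
time: 6.9
eef_pos: [0.6134, 0.0081, 0.0806]
tcp_rot: [3.14, -0.103, -0.0]
contact_force: [-0.1, 0.1, -0.9]
gripper_width: 0.005
```

Call:
apply_moves([
  {"xyz": [0,0,0.5],"yaw": 0,"grip": 1},
  {"xyz": [0,0,0],"yaw": 0,"grip": 1},
])

```text
time: 7.1
eef_pos: [0.6136, 0.0085, 0.0803]
tcp_rot: [3.14, -0.102, 0.0]
contact_force: [0.4, -0.6, -0.5]
gripper_width: 0.003
```

Call:
apply_moves([
  {"xyz": [0,0,0.5],"yaw": 0,"grip": 1},
  {"xyz": [0,0,0],"yaw": 0,"grip": 1},
])

```text
time: 7.3
eef_pos: [0.6137, 0.0086, 0.0801]
tcp_rot: [3.14, -0.101, 0.001]
contact_force: [-1.5, -2.0, 4.5]
gripper_width: 0.007
```

Call:
apply_moves([
  {"xyz": [0,0,0.5],"yaw": 0,"grip": 1},
  {"xyz": [0,0,0],"yaw": 0,"grip": 1},
])

```text
time: 7.5
eef_pos: [0.6137, 0.0086, 0.08]
tcp_rot: [3.14, -0.101, 0.001]
contact_force: [-2.9, -3.0, 9.3]
gripper_width: 0.006
```

Call:
apply_moves([
  {"xyz": [0,0,0.4],"yaw": 0,"grip": 1},
  {"xyz": [0,0,0],"yaw": 0,"grip": 1},
])

```text
time: 7.7
eef_pos: [0.6137, 0.0086, 0.0799]
tcp_rot: [3.14, -0.101, 0.001]
contact_force: [-4.0, -2.2, 12.4]
gripper_width: 0.005
```

Call:
apply_moves([
  {"xyz": [0,0,-12],"yaw": 0,"grip": 1},
  {"xyz": [0,-35,0],"yaw": 0,"grip": 1},
  {"xyz": [0,-35,0],"yaw": 0,"grip": 1},
  {"xyz": [0,-35,0],"yaw": 0,"grip": 1},
  {"xyz": [0,-5,6],"yaw": 0,"grip": 1},
])

```text
time: 8.2
eef_pos: [0.621, 0.1219, 0.0858]
tcp_rot: [-3.139, 0.097, -0.003]
contact_force: [-0.5, -0.0, 0.2]
gripper_width: 0.004
```

Call:
apply_moves([
  {"xyz": [0,0,1],"yaw": 0,"grip": 1},
  {"xyz": [0,0,1],"yaw": 0,"grip": 1},
  {"xyz": [0,0,0],"yaw": 0,"grip": 1},
])

```text
time: 8.5
eef_pos: [0.6206, 0.1174, 0.0827]
tcp_rot: [3.14, -0.103, -0.0]
contact_force: [-0.8, 0.2, -0.5]
gripper_width: 0.007
```

```bash
python3 - <<'E'
from cell import ctrl
from h import *
st(ctrl.observe(),[49,165,81])
E
```

```text
t 8.50 box tcp [ 49.6265 164.9249  82.7466] F [-0.8256  0.179  -0.5056] grip 0.01 tilt [-0.0003 -0.0002 -1.    ]
tool x in box deg -0.2290232183263781
delta tool mm [-0.6263 -0.0729  1.7467]
```

Call:
apply_moves([
  {"xyz": [-0.5,0,2],"yaw": 0,"grip": 1},
  {"xyz": [0,0,0],"yaw": 0,"grip": 1},
])

```text
time: 8.7
eef_pos: [0.6201, 0.1178, 0.0807]
tcp_rot: [3.14, -0.103, -0.0]
contact_force: [-0.1, -0.1, 0.5]
gripper_width: 0.001
```

Call:
apply_moves([
  {"xyz": [0,0,1],"yaw": 0,"grip": 1},
  {"xyz": [0,0,0],"yaw": 0,"grip": 1},
])

```text
time: 8.9
eef_pos: [0.6203, 0.1182, 0.08]
tcp_rot: [3.14, -0.102, 0.001]
contact_force: [-0.5, -0.5, 1.0]
gripper_width: 0.006
```

Call:
apply_moves([
  {"xyz": [0,0,0.5],"yaw": 0,"grip": 1},
  {"xyz": [0,0,0],"yaw": 0,"grip": 1},
])

```text
time: 9.1
eef_pos: [0.6203, 0.1183, 0.0797]
tcp_rot: [3.14, -0.101, 0.001]
contact_force: [-1.3, -3.3, 5.3]
gripper_width: 0.003
```

Call:
apply_moves([
  {"xyz": [0,0,0.4],"yaw": 0,"grip": 1},
  {"xyz": [0,0,0],"yaw": 0,"grip": 1},
])

```text
time: 9.3
eef_pos: [0.6204, 0.1183, 0.0793]
tcp_rot: [3.14, -0.101, 0.001]
contact_force: [0.1, -3.4, 4.8]
gripper_width: 0.007
```

Cover 4 yields at about 5 N, so I'll keep pressing gently to check.

Call:
apply_moves([
  {"xyz": [0,0,1],"yaw": 0,"grip": 1},
  {"xyz": [0,0,0],"yaw": 0,"grip": 1},
])

```text
time: 9.5
eef_pos: [0.6204, 0.1184, 0.0782]
tcp_rot: [3.14, -0.101, 0.001]
contact_force: [0.5, -3.0, 4.6]
gripper_width: 0.005
```

Call:
apply_moves([
  {"xyz": [0,0,1],"yaw": 0,"grip": 1},
  {"xyz": [0,0,0],"yaw": 0,"grip": 1},
])

```text
time: 9.7
eef_pos: [0.6205, 0.1184, 0.0772]
tcp_rot: [3.14, -0.101, 0.001]
contact_force: [1.1, -3.0, 6.2]
gripper_width: 0.003
```

Call:
apply_moves([
  {"xyz": [0,0,1],"yaw": 0,"grip": 1},
  {"xyz": [0,0,1],"yaw": 0,"grip": 1},
])

```text
time: 9.9
eef_pos: [0.6204, 0.1184, 0.0754]
tcp_rot: [3.14, -0.101, 0.001]
contact_force: [-1.2, -2.0, 5.9]
gripper_width: 0.004
```

Call:
apply_moves([
  {"xyz": [0,0,2],"yaw": 0,"grip": 1},
  {"xyz": [0,0,2],"yaw": 0,"grip": 1},
  {"xyz": [0,0,2],"yaw": 0,"grip": 1},
  {"xyz": [0,0,2],"yaw": 0,"grip": 1},
  {"xyz": [0,0,2],"yaw": 0,"grip": 1},
])

```text
time: 10.4
eef_pos: [0.6207, 0.1188, 0.0654]
tcp_rot: [-3.14, 0.101, -0.002]
contact_force: [0.2, -0.1, 5.6]
gripper_width: 0.006
```

Call:
apply_moves([
  {"xyz": [0,0,2],"yaw": 0,"grip": 1},
  {"xyz": [0,0,2],"yaw": 0,"grip": 1},
  {"xyz": [0,0,2],"yaw": 0,"grip": 1},
  {"xyz": [0,0,1],"yaw": 0,"grip": 1},
])

```text
time: 10.8
eef_pos: [0.6203, 0.1187, 0.0578]
tcp_rot: [-3.14, 0.101, -0.001]
contact_force: [1.3, 0.2, 3.7]
gripper_width: 0.01
```

```bash
python3 - <<'E'
from cell import ctrl
from h import *
st(ctrl.observe(),[49,165,81])
for n in ("scene","side"):
  cv2.imwrite(f"pics/{n}2.png",ctrl.read_camera(n)[:,:,::-1])
E
```

```text
t 10.80 box tcp [ 49.2212 166.2096  57.8413] F [1.2518 0.2323 3.6617] grip 0.01 tilt [ 0.0005  0.0001 -1.    ]
tool x in box deg -0.15971247696261714
delta tool mm [ -0.2073   1.2079 -23.1589]
```

View pics/scene2.png

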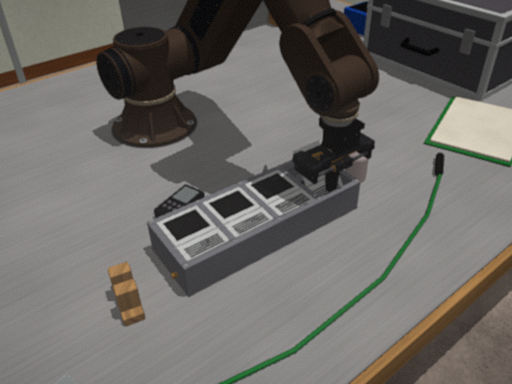

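View pics/side2.png

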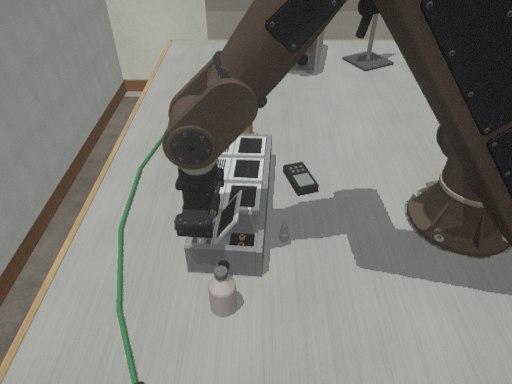

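Cover 4 is free: in the side view it's tilted up about 50° at around (228, 215), with the sockets visible at (243, 240). The bottle at (223, 290) hasn't moved. I'll press a little further, then retract and go to the near side.

Call:
apply_moves([
  {"xyz": [0,0,2],"yaw": 0,"grip": 1},
  {"xyz": [0,0,2],"yaw": 0,"grip": 1},
  {"xyz": [0,0,0],"yaw": 0,"grip": 1},
  {"xyz": [0,0,-10],"yaw": 0,"grip": 1},
  {"xyz": [0,0,-30],"yaw": 0,"grip": 1},
])

```text
time: 11.4
eef_pos: [0.6184, 0.1184, 0.0922]
tcp_rot: [3.139, -0.101, -0.009]
contact_force: [0.0, 0.3, 0.4]
gripper_width: 0.006
```

Call:
apply_moves([
  {"xyz": [0,0,-40],"yaw": 0,"grip": 1},
  {"xyz": [0,0,-40],"yaw": 0,"grip": 1},
  {"xyz": [0,0,-30],"yaw": 0,"grip": 1},
  {"xyz": [0,0,0],"yaw": 0,"grip": 1},
])

```text
time: 11.8
eef_pos: [0.6212, 0.1187, 0.2088]
tcp_rot: [-3.139, 0.101, -0.01]
contact_force: [-1.4, -0.2, -0.9]
gripper_width: 0.005
```

```bash
python3 - <<'E'
from cell import ctrl
from h import *
st(ctrl.observe(),[-85,165,200])
for n in ("scene","side"):
  cv2.imwrite(f"pics/{n}3.png",ctrl.read_camera(n)[:,:,::-1])
E
```

```text
t 11.80 box tcp [ 50.0634 166.3231 208.7928] F [-1.3817 -0.1631 -0.8886] grip 0.00 tilt [ 0.0064  0.0004 -1.    ]
tool x in box deg -0.15436082613484672
delta tool mm [-135.1124    1.6938    7.9339]
```

View pics/side3.png

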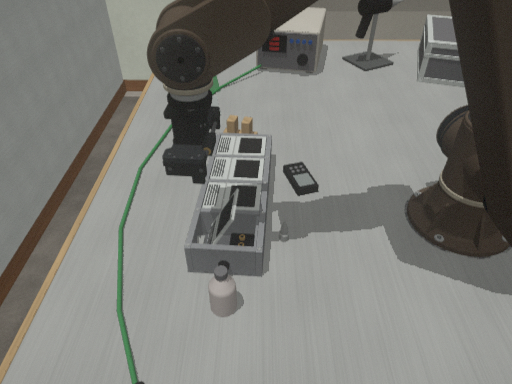

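The cover stays up on its own at about 55–60°. I'll cross over it to the near side and lower.

Call:
apply_moves([
  {"xyz": [-35,0,0],"yaw": 0,"grip": 1},
  {"xyz": [-35,1,0],"yaw": 0,"grip": 1},
  {"xyz": [-35,0,0],"yaw": 0,"grip": 1},
  {"xyz": [-30,0,0],"yaw": 0,"grip": 1},
  {"xyz": [0,0,0],"yaw": 0,"grip": 1},
])

```text
time: 12.4
eef_pos: [0.4816, 0.1264, 0.203]
tcp_rot: [3.139, -0.1, -0.007]
contact_force: [-0.3, 0.4, -0.3]
gripper_width: 0.004
```

```bash
python3 - <<'E'
from cell import ctrl
from h import *
st(ctrl.observe(),[-85,165,130])
E
```

```text
t 12.40 box tcp [-89.7067 165.3443 202.9509] F [-0.2851  0.4294 -0.2699] grip 0.00 tilt [-0.0042 -0.0005 -1.    ]
tool x in box deg -0.11934961373222797
delta tool mm [ 5.0094  0.2769 72.931 ]
```

Call:
apply_moves([
  {"xyz": [0,0,25],"yaw": 0,"grip": 1},
  {"xyz": [0,0,25],"yaw": 0,"grip": 1},
  {"xyz": [0,0,23],"yaw": 0,"grip": 1},
  {"xyz": [8,0,0],"yaw": 0,"grip": 1},
  {"xyz": [8,0,0],"yaw": 0,"grip": 1},
])

```text
time: 12.9
eef_pos: [0.5023, 0.1251, 0.1307]
tcp_rot: [3.14, -0.102, -0.002]
contact_force: [-0.3, 0.2, 0.4]
gripper_width: 0.005
```

Call:
apply_moves([
  {"xyz": [8,0,0],"yaw": 0,"grip": 1},
  {"xyz": [8,0,0],"yaw": 0,"grip": 1},
  {"xyz": [5,0,0],"yaw": 0,"grip": 1},
  {"xyz": [5,0,0],"yaw": 0,"grip": 1},
])

```text
time: 13.3
eef_pos: [0.5279, 0.1235, 0.1313]
tcp_rot: [-3.14, 0.102, -0.001]
contact_force: [-0.0, 0.2, 0.3]
gripper_width: 0.007
```

```bash
python3 - <<'E'
from cell import ctrl
from h import *
st(ctrl.observe(),[20,165,130])
for n in ("scene","side"):
  cv2.imwrite(f"pics/{n}4.png",ctrl.read_camera(n)[:,:,::-1])
E
```

```text
t 13.30 box tcp [-43.3496 165.3153 131.2908] F [-0.0194  0.1919  0.2695] grip 0.01 tilt [ 0.0006 -0.     -1.    ]
tool x in box deg -0.168064810995189
delta tool mm [63.3494  0.1295  1.3304]
```

View pics/side4.png

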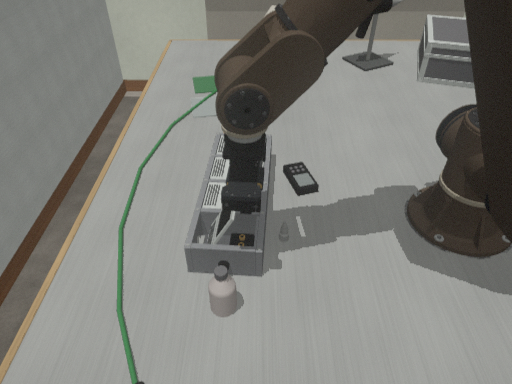

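The fingers are now beside the cover's underside, with no contact force yet. Pushing towards +x.

Call:
apply_moves([
  {"xyz": [4,0,0],"yaw": 0,"grip": 1},
  {"xyz": [4,0,0],"yaw": 0,"grip": 1},
  {"xyz": [4,0,0],"yaw": 0,"grip": 1},
])

```text
time: 13.7
eef_pos: [0.5393, 0.1228, 0.131]
tcp_rot: [3.14, -0.101, -0.001]
contact_force: [-2.1, -0.5, 0.2]
gripper_width: 0.007
```

Call:
apply_moves([
  {"xyz": [4,0,0],"yaw": 0,"grip": 1},
  {"xyz": [4,0,0],"yaw": 0,"grip": 1},
  {"xyz": [4,0,0],"yaw": 0,"grip": 1},
])

```text
time: 14.0
eef_pos: [0.5515, 0.122, 0.1309]
tcp_rot: [3.14, -0.101, -0.0]
contact_force: [-1.9, 0.4, 1.7]
gripper_width: 0.004
```

Call:
apply_moves([
  {"xyz": [4,0,0],"yaw": 0,"grip": 1},
  {"xyz": [4,0,0],"yaw": 0,"grip": 1},
  {"xyz": [4,0,0],"yaw": 0,"grip": 1},
])

```text
time: 14.3
eef_pos: [0.5636, 0.1212, 0.1309]
tcp_rot: [3.14, -0.101, 0.0]
contact_force: [-0.8, -0.4, 1.5]
gripper_width: 0.007
```

Call:
apply_moves([
  {"xyz": [4,0,0],"yaw": 0,"grip": 1},
  {"xyz": [4,0,0],"yaw": 0,"grip": 1},
  {"xyz": [4,0,0],"yaw": 0,"grip": 1},
])

```text
time: 14.6
eef_pos: [0.5755, 0.1204, 0.1309]
tcp_rot: [3.14, -0.101, 0.0]
contact_force: [-0.6, -0.7, 0.2]
gripper_width: 0.004
```

Call:
apply_moves([
  {"xyz": [3,0,0],"yaw": 0,"grip": 1},
  {"xyz": [3,0,0],"yaw": 0,"grip": 1},
  {"xyz": [2,0,0],"yaw": 0,"grip": 1},
])

```text
time: 14.9
eef_pos: [0.5834, 0.1199, 0.1309]
tcp_rot: [3.14, -0.101, -0.0]
contact_force: [-1.5, 0.2, -0.1]
gripper_width: 0.004
```

Call:
apply_moves([
  {"xyz": [1.5,0,0],"yaw": 0,"grip": 1},
  {"xyz": [1.5,0,0],"yaw": 0,"grip": 1},
])

```text
time: 15.1
eef_pos: [0.5861, 0.1197, 0.1308]
tcp_rot: [3.14, -0.101, -0.0]
contact_force: [-1.1, 0.7, -0.4]
gripper_width: 0.009
```

Call:
apply_moves([
  {"xyz": [1,0,0],"yaw": 0,"grip": 1},
  {"xyz": [1,0,0],"yaw": 0,"grip": 1},
])

```text
time: 15.3
eef_pos: [0.5881, 0.1196, 0.1309]
tcp_rot: [3.14, -0.101, -0.0]
contact_force: [-0.7, -0.1, -0.8]
gripper_width: 0.004
```

```bash
python3 - <<'E'
from cell import ctrl
from h import *
st(ctrl.observe(),[20,165,130])
for n in ("scene","side"):
  cv2.imwrite(f"pics/{n}5.png",ctrl.read_camera(n)[:,:,::-1])
E
```

```text
t 15.30 box tcp [ 17.0458 165.1413 130.8613] F [-0.7263 -0.1079 -0.8044] grip 0.00 tilt [-0.0001 -0.0001 -1.    ]
tool x in box deg -0.1625405595682369
delta tool mm [2.9547 0.1328 0.861 ]
```

View pics/scene5.png

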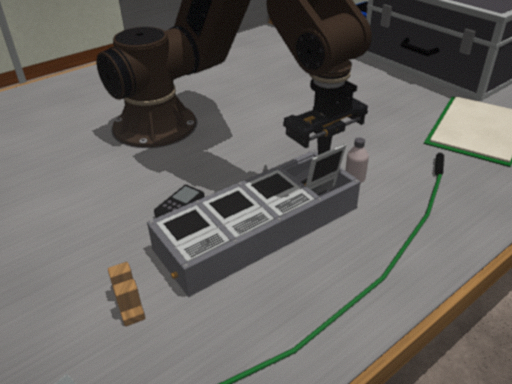

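The cover is just past upright in the scene view, around (325, 168). I'll push on to the stop.

Call:
apply_moves([
  {"xyz": [1,0,0],"yaw": 0,"grip": 1},
  {"xyz": [1,0,0],"yaw": 0,"grip": 1},
])

```text
time: 15.6
eef_pos: [0.5902, 0.1195, 0.1309]
tcp_rot: [3.14, -0.101, 0.0]
contact_force: [-1.2, -0.1, -0.2]
gripper_width: 0.002
```

Call:
apply_moves([
  {"xyz": [1,0,0],"yaw": 0,"grip": 1},
  {"xyz": [1,0,0],"yaw": 0,"grip": 1},
])

```text
time: 15.8
eef_pos: [0.5913, 0.1194, 0.1307]
tcp_rot: [3.14, -0.101, -0.004]
contact_force: [-8.4, 0.2, 2.9]
gripper_width: 0.004
```

Call:
apply_moves([
  {"xyz": [1,0,0],"yaw": 0,"grip": 1},
  {"xyz": [0,0,0],"yaw": 0,"grip": 1},
])

```text
time: 16.0
eef_pos: [0.5914, 0.1194, 0.1307]
tcp_rot: [3.14, -0.101, -0.007]
contact_force: [-10.5, 0.2, 2.9]
gripper_width: 0.003
```

Call:
apply_moves([
  {"xyz": [1,0,0],"yaw": 0,"grip": 1},
  {"xyz": [0,0,0],"yaw": 0,"grip": 1},
])

```text
time: 16.2
eef_pos: [0.5916, 0.1194, 0.1306]
tcp_rot: [3.14, -0.101, -0.01]
contact_force: [-13.8, 0.2, 6.5]
gripper_width: 0.005
```

It hits a firm stop at box x ≈ 20.4 mm, where about 20 was predicted for 1.80 rad. Backing off.

Call:
apply_moves([
  {"xyz": [-3,0,0],"yaw": 0,"grip": 1},
  {"xyz": [-10,0,0],"yaw": 0,"grip": 1},
  {"xyz": [-25,0,0],"yaw": 0,"grip": 1},
  {"xyz": [-35,0,0],"yaw": 0,"grip": 1},
  {"xyz": [-30,0,0],"yaw": 0,"grip": 1},
])

```text
time: 16.7
eef_pos: [0.4897, 0.1259, 0.1309]
tcp_rot: [3.14, -0.102, 0.001]
contact_force: [0.1, -0.7, 0.6]
gripper_width: 0.006
```

Call:
apply_moves([
  {"xyz": [0,0,-35],"yaw": 0,"grip": 1},
  {"xyz": [0,0,-35],"yaw": 0,"grip": 1},
  {"xyz": [0,0,-20],"yaw": 0,"grip": 1},
  {"xyz": [0,0,0],"yaw": 0,"grip": 1},
])

```text
time: 17.1
eef_pos: [0.4922, 0.1261, 0.2237]
tcp_rot: [-3.139, 0.101, -0.009]
contact_force: [0.2, -0.3, -0.3]
gripper_width: 0.006
```

```bash
python3 - <<'E'
from cell import ctrl
from h import *
st(ctrl.observe())
ims=[]
for n in ("scene","side"):
  im=ctrl.read_camera(n)[:,:,::-1]; p=ctrl.camera_params(n)
  for a in(1.5,1.8):
    for y in(117,213):
      print(n,a,y,np.round(proj(p,b2w([21-87*np.cos(a),y,77.5+87*np.sin(a)]))))
  x,y,w,h=(260,110,130,110) if n=="scene" else (180,120,130,110)
  ims.append(cv2.resize(im[y:y+h,x:x+w],None,fx=3,fy=3,interpolation=cv2.INTER_CUBIC))
  cv2.imwrite(f"pics/{n}6.png",im)
cv2.imwrite("pics/z6.png",np.hstack(ims))
E
```

```text
t 17.10 box tcp [-79.0722 165.6715 223.6624] F [ 0.1587 -0.2888 -0.2769] grip 0.01 tilt [ 0.006   0.0006 -1.    ]
tool x in box deg -0.155092312088122
scene 1.5 117 [305. 153.]
scene 1.5 213 [338. 139.]
scene 1.8 117 [313. 159.]
scene 1.8 213 [346. 145.]
side 1.5 117 [220. 184.]
side 1.5 213 [213. 214.]
side 1.8 117 [208. 184.]
side 1.8 213 [200. 214.]
```

View pics/z6.png

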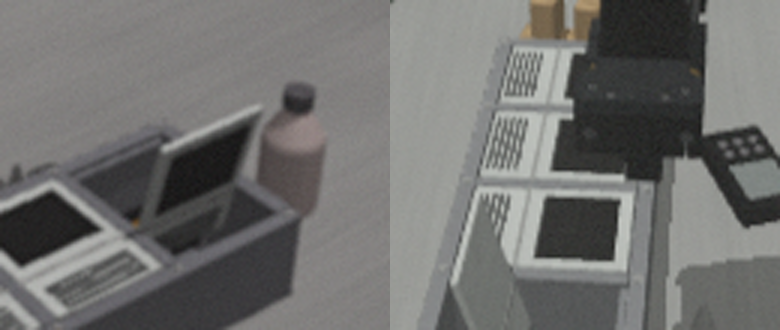

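View pics/side6.png

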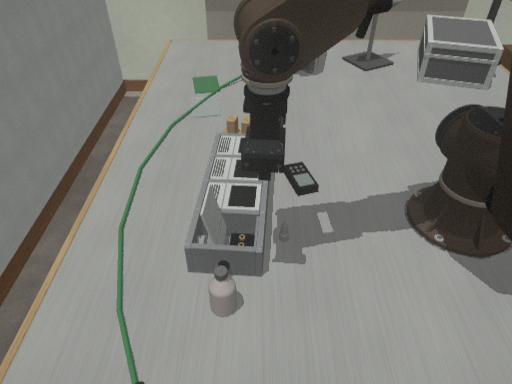

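In the scene view the cover's top corners are at about (315, 159) and (347, 146). For 1.80 rad the predictions are (313, 159) and (346, 145), so it is at its stop. The loose objects stand where they were.

```bash
python3 - <<'E'
from cell import ctrl
print(ctrl.hand_in())
E
```

```text
the job is handed in; nothing more can be done
None
```

Cover 4, the one furthest to the left, was the free one; I pushed it over to its stop and left it open, and the job is handed in at about 17 s.

- **Finding it:** I pressed the ribs of covers 1, 2 and 3 with the shut fingertips up to about 12–13 N, and none of them gave. That is firmer than the roughly 4 N a free cover needs. Cover 4 gave way at about 5 N.
- **Opening it:** I pressed cover 4's ribs down until it stood at about 55–60°, then pushed the underside from the near side. It met a firm stop at about 14 N, with the tool where 1.80 rad predicts.
- **Last checks:** In the final scene picture the cover's top corners lie within about 2 px of where 1.80 rad puts them. The robot was clear and touching nothing. The sockets are visible in the open bay. The bottle, tip, handset and foot looked unmoved; I judged that by eye and did not measure it. No check failed or disagreed.

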